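# Add preload clicks to a coil shock

## Task

A bicycle's coil shock lies clamped in the bench vice. Add spring preload: with a fingertip, flick the lugs of its star-shaped preload collar one click at a time, the top of the collar coming towards the robot, letting it settle in each click, until the one wide lug stands straight up in line with the small rib on top of the shock's head (the end held in the vice); stop on that click and do not run past it. Do not pinch or force the collar, leave the loose things on the bench where they are, and finish with the hand clear.

Things in the scene. Friction and masses are not known exactly. Their poses are not given: they have to be found in the camera images.
- vice: green bench vice bolted down, jaws 102 mm wide, 165 mm high. Origin on the bench at the centre of its round foot; x across the jaws, away from the robot, y along the jaws, z up. It fills x -175 to +110, y -95 to +95 mm; its thin tommy bar at x -162 mm rises to 197 mm. The shock sticks out level from the -y end of the jaws
- shock: coil shock fixed in the vice, its axis 140 mm above the bench. Origin on the axis at the middle of the collar's lugs. y: along the shock to its head; z up; x level, away from the robot (turned up to 0.35 rad about z). Along y: head (radius 22 mm) +46 to +78 mm; bare threaded body (radius 19) +9 to +46; collar -13.5 to +9; spring from there on. A reservoir hangs below, clear of the collar
- collar_middle (a point): the collar's centre, same point and axes as the shock's origin (does not turn). The collar: aluminium star, hub radius 24 mm, eight square lugs 45 degrees apart out to radius 36 mm, 18 mm long (y -9 to +9); seven are 5 mm thick, the wide one 12 mm with a line scribed along it. On the spring side a plain flange, radius 25.5 mm (y -9 to -13.5). Nothing stands above or beside the collar
- spring_end (a point): far end of the coil spring on the shock's axis; the spring has radius 25 mm and runs from the collar's flange to here (118 mm)
- rib (a point): top middle of the small fixed rib on top of the shock's head, 28.5 mm above the axis and 62 mm towards the head from the collar; it marks straight up
- collar (a joint): collar angle, rad. 0: wide lug straight up. Positive tightens: its top moves to the robot (shock -x), its near side down. It clicks at every multiple of 0.785 (45 degrees), where one lug is straight up and one 45 degrees either side; pushed more than half-way it drops into the next click unless something blocks it. It takes about 3 N along the arc at a lug tip. It starts 2 to 5 clicks short: -1.57 to -3.93
- index_lug (a point): middle of the outer end of the collar's one wide lug, 36 mm from the shock's axis; it turns with the collar
- spare_spring: spare coil spring standing on end, 52 mm across, 110 mm tall; origin at the centre of its underside; to be left alone
- grease_tub: low round grease tub with a screw lid, 68 mm across, 62 mm tall; origin at the centre of its underside; to be left alone
- bushing: steel shock bushing (short tube) standing on end, 22 mm across, 24 mm tall; origin at the centre of its underside; to be left alone
- c_spanner: flat steel hook spanner lying on the bench, about 220 mm long, 6 mm thick; origin near its middle, on the bench; to be left alone
- mallet: hammer lying on the bench; origin on the bench under its middle; to be left alone
- cassette: cone of bicycle sprockets lying on its largest one, 104 mm across, 29 mm tall; origin at the centre of its underside; to be left alone
- oil_bottle: small oil bottle, 50 mm across, 130 mm tall; origin at the centre of its underside; to be left alone
- screwdriver: screwdriver lying on the bench; origin on the bench under its middle; to be left alone

How it is judged:
By the outcome, as a careful person would: the job done as asked, in the order asked, and still so for the second after the job is handed in, with the robot touching nothing.
It also fails if it takes over 58 s, if anything falls off the work surface, if the arm or the gripper's body presses on something with over 40 N, if the wrist force passes 120 N, or if a joint passes its speed limit or range.

## Robot

A 7-joint arm with a two-finger parallel gripper is mounted at the origin on the work surface. World frame = base frame: x ahead of the robot, y to its left, z up, the work surface at z = 0. Lengths are in m, angles in rad, forces in N, time in s.
With the tool pointing down it reaches from about 0.425 to 0.95 m from the base axis. Payload 4.7 kg.
Tool frame: the origin (TCP) lies on the centre line of the jaws, within the pads' length; the fingertips stand robot.nose_length ahead of it and the grasp point (between the pads) lies 8 mm behind it (robot.nose_length is the distance from the TCP to the fingertips, in m); z points along the fingers, y is the line along which they close (so a half turn about z gives the same grasp; the last joint's range is limited). The gripper opens to 85 mm and grips with 20 to 120 N. Pads are 22 mm wide; open, the fingers measure 114 mm over their backs; the gripper's body (76 mm by 85 mm) begins 54 mm behind the grasp point. The pads swing forward as they close: fully open they stand 13 mm farther back than shut.
Start: joints at [-1.235, 0.469, -0.049, 1.532, 0.024, 1.141, -0.082], TCP at [0.241, 0.631, 0.242] pointing down, gripper open.
Joint ranges: [-2.59, 2.59], [-0.33, 1.99], [-1.39, 1.29], [0.1, 2.45], [-1.04, 4.18], [0.21, 1.99], [-2.66, 2.66]. Speed limits (rad/s): [2.57, 2.57, 3.14, 3.14, 3.14, 3.14, 3.14].

## Interface

Orientations are given as [roll, pitch, yaw] about the fixed x, y, z axes, in that order (R = Rz(yaw) Ry(pitch) Rx(roll)).
In Python, from plant import robot gives the robot as it stands. Calls block until the motion is done:
- robot.goto(position, orientation): joint-space move of the TCP to a pose.
- robot.move_straight(position, vel=0.15, attitude=None, contact_N=None): straight line of the TCP; attitude=None keeps the orientation; vel is the mean speed in m/s. With contact_N (N) it stops when the force on the tool has changed by that much, and returns True; else False.
- robot.move_joints(angles): joint-space move.
- robot.grip(opening, strength=None): opening from 0.0 (shut) to 1.0 (fully open); strength is the grip in N (None keeps the last); returns when the fingers have stopped.
- robot.sleep(seconds).
- robot.inverse_kinematics(position, orientation): joint angles nearest the present ones, or None.
- robot.sense(): the state.
- robot.grab_frame(name): name is "scene" or "top" or "wrist"; returns a dict with "image" (384x512x3 uint8, red, green, blue), "range_z" (384x512 float32, m along the optical axis (not along the pixel's ray), 0 where there is no reading), "fx", "fy", "cx", "cy" (pixels), "R" (3x3) and "t" (3): a world point X has camera coordinates R X + t. Camera axes: x right, y down, z forward; pixel columns grow to the right and rows downward; lengths in m; the calibration is good to about 2 mm. A picture is of the moment at which its call begins.
A pose or a line that the arm cannot do raises robot.IKError and nothing moves.
- robot.close_job(): hands the job in; it is judged then, once.
The state is a dict: "t": time; "joint_pos": joint angles; "joint_velocities": joint speeds; "effort": joint torques, N m; "tcp_pos": TCP position; "tcp_rot": TCP orientation; "wrist_force": force on the tool from outside, world axes, zero at the start; "torque": the same for the moment, N m; "opening": opening from 0.0 (shut) to 1.0 (fully open); "gripper_force": force on a finger pad.
Only numpy, scipy, OpenCV 4.12 (cv2) and the standard library are available. Lean on these libraries where they do the work, as an engineer would, in place of code of your own. Each camera call takes 0.05 s, during which the arm holds its last target. There are 200 camera calls.

## Working session

There is one attempt and no reset: what is moved stays moved. The work goes in short steps, each a Python script; the robot and the scene stay as the last script left them, time stands still between calls to the robot, and variables do not carry over. Pictures are saved under pics/ and viewed, at most 10 in all, crops included, and the job is handed in when it is done.

```bash
mkdir -p pics; ls
cat > h.py <<'E'
import numpy as np, cv2
from plant import robot
def shot(cam,name,crop=None,s=1):
    f=robot.grab_frame(cam); np.savez('pics/'+name+'.npz',**f)
    im=f['image'][:,:,::-1]
    if crop: r0,r1,c0,c1=crop; im=im[r0:r1,c0:c1]
    cv2.imwrite('pics/'+name+'.png',cv2.resize(im,None,fx=s,fy=s,interpolation=cv2.INTER_CUBIC)); return f
def px(f,u,v):
    z=f['range_z'][int(v),int(u)]
    p=np.array([(u-f['cx'])/f['fx']*z,(v-f['cy'])/f['fy']*z,z]); return f['R'].T@(p-f['t'])
def cloud(f):
    v,u=np.mgrid[:384,:512]; z=f['range_z']
    P=np.stack([(u-f['cx'])/f['fx']*z,(v-f['cy'])/f['fy']*z,z],-1)
    return (P-f['t'])@f['R'], z>0
def proj(f,X):
    c=f['R']@np.asarray(X)+f['t']; return c[0]/c[2]*f['fx']+f['cx'],c[1]/c[2]*f['fy']+f['cy']
E
python3 - <<'E'
from h import *
for c in('scene','top'):
    f=shot(c,c+'0',s=1.5); print(c,-f['R'].T@f['t'])
print(robot.nose_length,robot.sense())
E
```

```text
pics
scene [1.01983673 0.45430455 1.17360109]
top [0.27886468 0.03181748 1.78565976]
0.011 {'t': 0.1, 'joint_pos': array([-1.2349019 ,  0.46934009, -0.04859146,  1.53356329,  0.02409914,
        1.14099666, -0.08233128]), 'joint_velocities': array([ 0.00037627, -0.00151135,  0.00123189, -0.0035867 ,  0.00111177,
        0.00123562,  0.00079387]), 'effort': array([ 6.93369911e-04, -5.11517394e+01, -4.68750147e-02, -2.38391483e+01,
        1.08614535e-02,  4.35711103e-03, -2.14890787e-05]), 'tcp_pos': array([0.24062085, 0.63012111, 0.24138502]), 'tcp_rot': array([-3.13987182e+00,  6.04160675e-05,  2.77679229e+00]), 'wrist_force': array([ 0.29101548, -0.43951723,  0.39552316]), 'torque': array([ 0.01185904,  0.03109761, -0.06783732]), 'gripper_force': 0.0, 'opening': 1.001583352021905}
```

View pics/scene0.png

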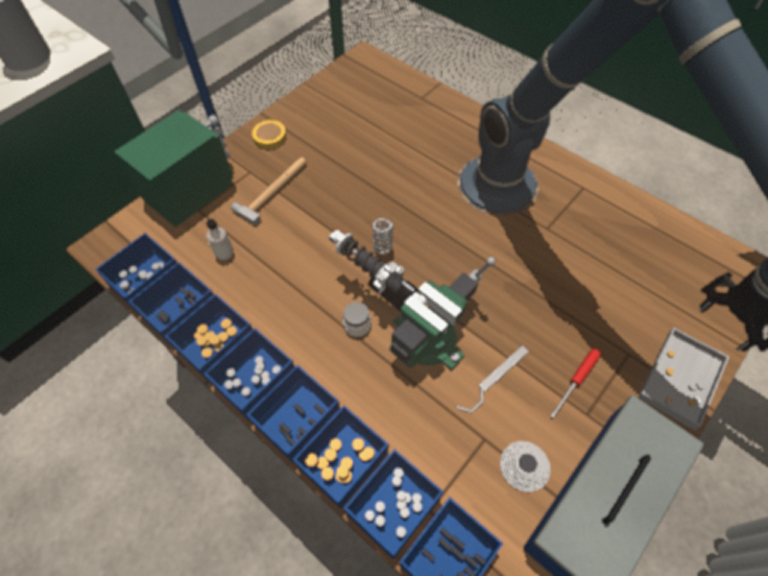

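View pics/top0.png

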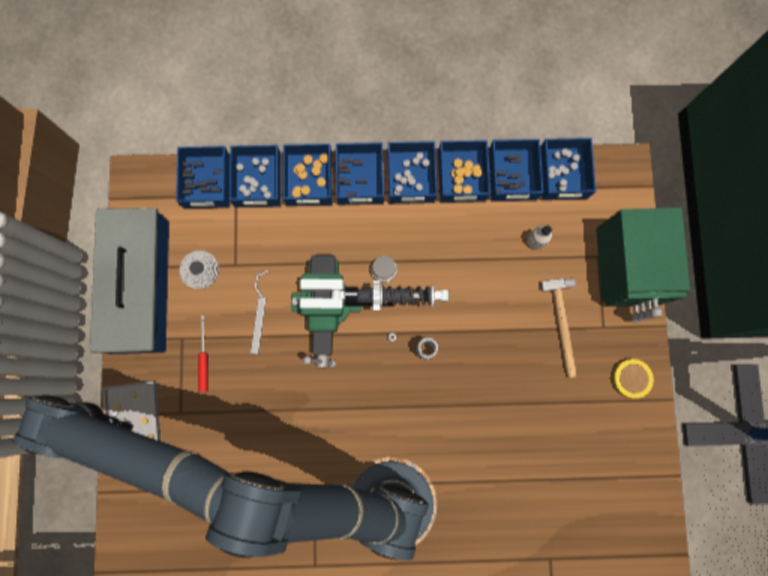

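The top view shows the collar at about (377,296) in the enlarged image, with the shock running along −y to about (445,296) and the vice at (322,290). The spare spring (428,348), bushing (392,337) and tub (384,268) stand nearby.

Run:
```python
from h import *
f=dict(np.load('pics/top0.npz'))
P,ok=cloud(f)
for u,v in((377,296),(395,296),(425,296),(442,296),(322,283),(428,340),(384,268)): print((u,v),px(f,u/1.5,v/1.5).round(3))
# shock points: z in .12...20
m=ok&(P[...,2]>.12)&(P[...,2]<.2)&(P[...,0]>.35)&(P[...,0]<.75)&(P[...,1]<.12)&(P[...,1]>-.25)
Q=P[m]
for y in np.arange(-.2,.12,.012):
    q=Q[abs(Q[:,1]-y)<.006]
    if len(q): print(round(y,3),len(q),q[:,0].min().round(3),q[:,0].max().round(3),q[:,2].max().round(3))
c=px(f,377/1.5,296/1.5)
p=robot.sense()['tcp_pos']; robot.move_straight([p[0],p[1],.40],vel=.25)
robot.goto([c[0]-.08,c[1],.40],[np.pi,0,np.pi/2])
f=shot('wrist','w1',s=1.5); print(-f['R'].T@f['t'],f['R'],proj(f,[c[0],c[1],.14]),robot.sense()['t'])
```

```text
(377, 296) [0.514 0.021 0.159]
(395, 296) [ 0.513 -0.022  0.157]
(425, 296) [ 0.511 -0.096  0.158]
(442, 296) [ 0.51  -0.138  0.155]
(322, 283) [0.549 0.155 0.162]
(428, 340) [ 0.408 -0.103  0.102]
(384, 268) [0.602 0.001 0.058]
-0.152 13 0.501 0.522 0.155
-0.14 22 0.5 0.524 0.158
-0.128 20 0.502 0.524 0.166
-0.116 29 0.487 0.538 0.172
-0.104 43 0.488 0.535 0.173
-0.092 30 0.491 0.525 0.168
-0.08 27 0.502 0.537 0.169
-0.068 21 0.492 0.531 0.169
-0.056 41 0.498 0.537 0.171
-0.044 31 0.493 0.529 0.168
-0.032 33 0.499 0.538 0.171
-0.02 35 0.493 0.533 0.167
-0.008 39 0.499 0.537 0.172
0.004 35 0.493 0.538 0.169
0.016 52 0.484 0.551 0.183
0.028 64 0.483 0.551 0.185
0.04 28 0.501 0.531 0.164
0.052 27 0.502 0.532 0.163
0.064 34 0.502 0.537 0.167
0.076 42 0.499 0.542 0.175
0.088 35 0.498 0.543 0.171
0.1 31 0.499 0.553 0.168
0.112 93 0.471 0.569 0.172
[0.4345285  0.09472364 0.53232505] [[ 9.99992709e-01  3.80787075e-03  2.87015858e-04]
 [ 3.56884123e-03 -9.58665641e-01  2.84512656e-01]
 [ 1.35853966e-03 -2.84509557e-01 -9.58672241e-01]] (np.float64(305.64922781377186), np.float64(162.96852922222882)) 3.2083
```

View pics/w1.png

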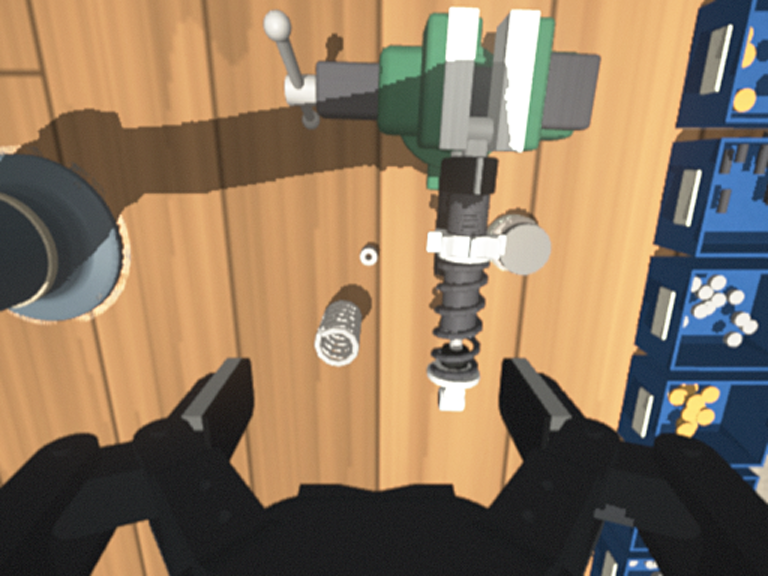

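The wrist view shows the collar at about (465,245) in the enlarged image, with +x to the right and +y up. I'll shut the fingers, go closer and read the wide lug's position and the fingertip shape.

Run:
```python
from h import *
robot.grip(0.0,20)
robot.goto([.514,-.035,.30],[np.pi,0,np.pi/2])
f=shot('wrist','w2'); s=robot.sense(); print(s['t'],s['opening'],s['tcp_pos'])
u,v=proj(f,[.516,.022,.16]); u,v=int(u),int(v); print(u,v)
im=f['image'][:,:,::-1]; cv2.imwrite('pics/w2c.png',cv2.resize(im[max(v-110,0):v+190,max(u-140,0):u+140],None,fx=2,fy=2,interpolation=cv2.INTER_CUBIC)); print('crop0',max(v-110,0),max(u-140,0))
P,ok=cloud(f)
T=s['tcp_pos']; L=P-T
m=ok&(abs(L[...,0])<.05)&(abs(L[...,1])<.05)&(L[...,2]<.06)&(L[...,2]>-.03)
for z in np.arange(-.015,.06,.006):
    q=L[m&(abs(L[...,2]-z)<.003)]
    if len(q): print('finger z%.3f'%z,len(q),q[:,0].min().round(4),q[:,0].max().round(4),q[:,1].min().round(4),q[:,1].max().round(4))
m=ok&(P[...,2]>.13)&(P[...,2]<.2)&(abs(P[...,0]-.516)<.06)
Q=P[m]
for y in np.arange(-.10,.11,.008):
    q=Q[abs(Q[:,1]-y)<.004]
    if len(q)>5: print(round(y,3),len(q),q[:,0].min().round(4),q[:,0].max().round(4),np.percentile(q[:,2],95).round(4))
```

```text
4.6417 -0.0037264507417285636 [ 0.5142057  -0.03403309  0.30108592]
251 126
crop0 16 111
finger z-0.009 5 -0.0055 0.0036 0.01 0.0104
finger z-0.003 203 -0.0122 0.0131 0.0059 0.0112
finger z0.003 271 -0.0129 0.0142 0.0057 0.0111
finger z0.009 304 -0.0128 0.0142 0.0057 0.0112
finger z0.015 351 -0.0129 0.0143 0.0054 0.0113
finger z0.021 249 -0.0126 0.0141 0.0062 0.0112
finger z0.027 556 -0.0155 0.0121 -0.0115 0.0122
finger z0.033 774 -0.0294 0.0312 -0.0071 0.014
finger z0.039 1852 -0.0343 0.0357 -0.0129 0.014
finger z0.045 3738 -0.0409 0.0405 -0.0094 0.014
finger z0.051 2215 -0.044 0.0452 -0.0093 0.0161
finger z0.057 3366 -0.0499 0.0499 -0.0089 0.0179
-0.1 41 0.5309 0.5395 0.1448
-0.092 37 0.4919 0.5033 0.1582
-0.084 292 0.493 0.5399 0.1609
-0.076 156 0.5111 0.5402 0.1547
-0.068 61 0.4923 0.5222 0.1634
-0.06 322 0.4934 0.5404 0.1654
-0.052 294 0.5003 0.5418 0.1587
-0.044 206 0.4927 0.5337 0.1637
-0.036 344 0.4951 0.5421 0.1656
-0.028 306 0.5005 0.5422 0.1587
-0.02 230 0.493 0.5343 0.1635
-0.012 354 0.4954 0.5426 0.1654
-0.004 300 0.5019 0.5426 0.1586
0.004 350 0.4946 0.5431 0.1654
0.012 371 0.4939 0.5549 0.1664
0.02 589 0.4836 0.5548 0.1765
0.028 635 0.484 0.5556 0.1764
0.036 379 0.4841 0.556 0.1647
0.044 319 0.5025 0.5382 0.1595
0.052 322 0.5025 0.5384 0.1593
0.06 335 0.5024 0.5389 0.1594
0.068 393 0.5008 0.5424 0.161
0.076 440 0.4999 0.5423 0.169
0.084 451 0.5 0.5431 0.1691
0.092 455 0.5001 0.5425 0.1687
0.1 299 0.5002 0.5435 0.1688
0.108 1476 0.4731 0.5717 0.1662
```

View pics/w2c.png

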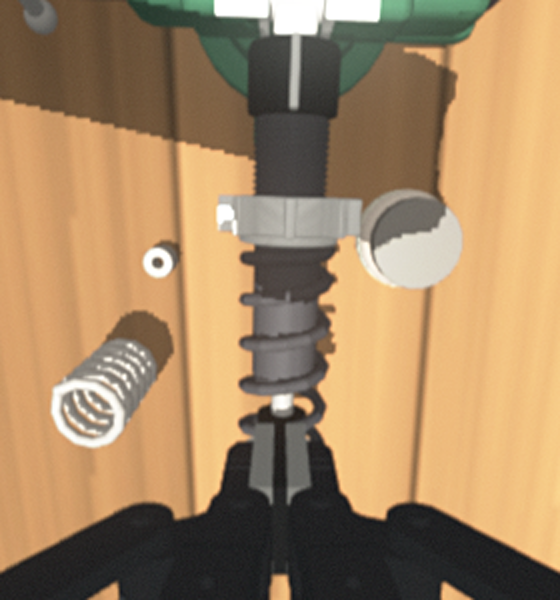

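The crop shows the rib at (295,70), a narrow lug straight up at (290,218) and the collar spanning about x 222–360. The wide lug is still out of sight. I put the axis at x≈0.520 and the lug centre at y≈0.025. Next I'll press the near upper lug (45°) down past half-way, withdraw towards the robot, and check.

```bash
cat >> h.py <<'E'
AX,Y=.520,.031
def click(zt=.152):
    x=AX-.021-.0135
    robot.move_straight([x,Y,.198],vel=.15)
    f0=robot.sense()['wrist_force']
    hit=robot.move_straight([x,Y,zt+.011],vel=.06,contact_N=18)
    s=robot.sense(); print('hit',hit,'tcp',s['tcp_pos'].round(4),'dF',(s['wrist_force']-f0).round(1))
    robot.move_straight([x-.03,Y,s['tcp_pos'][2]],vel=.12)
    robot.move_straight([x-.03,Y,.198],vel=.2)
    robot.sleep(.2)
def look(name):
    robot.goto([.49,-.045,.27],[np.pi,0,np.pi/2])
    f=shot('wrist',name); P,ok=cloud(f)
    m=ok&(abs(P[...,1]-.026)<.005)&(P[...,2]>.11)&(P[...,2]<.19)&(abs(P[...,0]-AX)<.045)
    Q=P[m]; print('t',robot.sense()['t'])
    for a in range(-40,41,2):
        q=Q[abs(Q[:,0]-AX-a/1000)<.001]
        if len(q): print((a,int(1000*np.median(q[:,2])-140)),end=' ')
    print()
    u,v=map(int,proj(f,[AX,.04,.17])); im=f['image'][:,:,::-1]
    v0,u0=max(v-70,0),max(u-80,0)
    cv2.imwrite('pics/'+name+'c.png',cv2.resize(im[v0:v+70,u0:u+80],None,fx=3,fy=3,interpolation=cv2.INTER_CUBIC))
E
python3 - <<'E'
from h import *
robot.goto([.47,.031,.26],[np.pi,0,np.pi/2])
click(); look('c1')
E
```

```text
hit True tcp [0.4806 0.0313 0.1677] dF [-2.9  0.1  1.1]
t 7.6
(-36, 2) (-34, 3) (-32, 3) (-30, 3) (-28, 3) (-26, 26) (-24, 26) (-22, 25) (-20, 23) (-18, 21) (-16, 19) (-14, 20) (-12, 21) (-10, 22) (-8, 22) (-6, 24) (-4, 25) (-2, 36) (0, 36) (2, 37) (4, 24) (6, 23) (8, 22) (10, 21) (12, 21) (14, 19) (16, 21) (18, 23) (20, 24) (22, 26) (24, 26) (26, 25) (30, 6) (32, 7) (34, 7) (36, 6)
```

View pics/c1c.png

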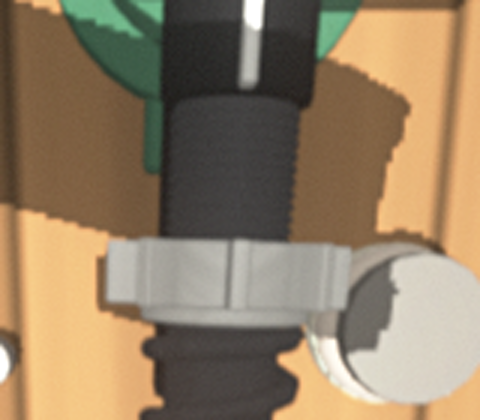

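The picture shows a narrow lug up, and the far level lug's top is higher (6–7 mm against 2–3 mm on the near side), so the wide lug is at −90°. I'll compare this with the earlier frame to see whether the collar actually clicked.

Run:
```python
from h import *
f=dict(np.load('pics/w2.npz')); P,ok=cloud(f)
m=ok&(abs(P[...,1]-.026)<.005)&(P[...,2]>.08)&(P[...,2]<.19)&(abs(P[...,0]-AX)<.045)
Q=P[m]
for a in range(-40,41,2):
    q=Q[abs(Q[:,0]-AX-a/1000)<.001]
    if len(q): print((a,int(1000*np.median(q[:,2])-140)),end=' ')
```

```text
(-36, 3) (-34, 3) (-32, 3) (-30, 3) (-28, 25) (-26, 26) (-24, 26) (-22, 25) (-20, 23) (-18, 21) (-16, 19) (-14, 20) (-12, 21) (-10, 22) (-8, 23) (-6, 23) (-4, 24) (-2, 36) (0, 37) (2, 30) (4, 24) (6, 23) (8, 22) (10, 21) (12, 21) (14, 19) (16, 20) (18, 22) (20, 24) (22, 26) (24, 26) (26, 25) (28, 6) (30, 6) (32, 6) (34, 6) (36, 5)
```

The profile is unchanged, so the collar did not click: the fingertip is rounded and slid off. It also means the wide lug started 2 clicks short. A better way is to open the gripper and use one finger from the far side to push the top lug towards the robot. First I'll measure the open fingertips from frame w1.

Run:
```python
from h import *
f=dict(np.load('pics/w1.npz')); P,ok=cloud(f)
c2=dict(np.load('pics/w2.npz')); C=lambda f:-f['R'].T@f['t']
T=np.array([.5142,-.03403,.30109])+C(f)-C(c2); print(T)
L=P-T
for sgn in(-1,1):
  for z in np.arange(-.015,.05,.004):
    q=L[ok&(abs(L[...,2]-z)<.002)&(L[...,0]*sgn>.02)&(abs(L[...,0])<.08)&(abs(L[...,1])<.03)]
    if len(q)>3: print(sgn,'z%.3f'%z,len(q),np.percentile(q[:,0],[2,98]).round(4),np.percentile(q[:,1],[2,98]).round(4))
```

```text
[0.43395513 0.02330682 0.40062266]
-1 z0.001 9 [-0.0422 -0.0417] [-0.0073  0.0053]
-1 z0.005 113 [-0.0478 -0.0414] [-0.0101  0.0103]
-1 z0.009 163 [-0.053  -0.0415] [-0.0113  0.0107]
-1 z0.013 197 [-0.0542 -0.0415] [-0.011   0.0107]
-1 z0.017 247 [-0.055  -0.0415] [-0.0104  0.0106]
-1 z0.021 240 [-0.055  -0.0415] [-0.011   0.0107]
-1 z0.025 261 [-0.0548 -0.0414] [-0.0107  0.0107]
-1 z0.029 295 [-0.055  -0.0414] [-0.0106  0.0108]
-1 z0.033 271 [-0.0547 -0.0415] [-0.0052  0.0109]
-1 z0.037 230 [-0.0482 -0.0414] [-0.0008  0.0111]
-1 z0.041 256 [-0.0513 -0.0415] [0.0012 0.0114]
-1 z0.045 227 [-0.0646 -0.0433] [0.0056 0.013 ]
-1 z0.049 628 [-0.0701 -0.0406] [0.0057 0.0132]
1 z0.001 12 [0.0435 0.0439] [-0.0088  0.0063]
1 z0.005 110 [0.0432 0.0487] [-0.0109  0.0106]
1 z0.009 166 [0.0432 0.0548] [-0.0105  0.0111]
1 z0.013 203 [0.0433 0.0564] [-0.0103  0.0111]
1 z0.017 227 [0.0432 0.0567] [-0.0103  0.0111]
1 z0.021 254 [0.0432 0.0566] [-0.0106  0.011 ]
1 z0.025 258 [0.0432 0.0564] [-0.01    0.0111]
1 z0.029 305 [0.0432 0.0567] [-0.0099  0.0111]
1 z0.033 266 [0.0432 0.0565] [-0.0053  0.0112]
1 z0.037 218 [0.0431 0.0498] [-0.0005  0.0112]
1 z0.041 269 [0.0433 0.0533] [0.0015 0.0118]
1 z0.045 226 [0.0449 0.066 ] [0.006  0.0134]
1 z0.049 637 [0.042  0.0721] [0.0061 0.0136]
```

The open finger's pad face is straight to the tip at ±42.4 mm, with a rounded back and its tip about 1–2 mm above the TCP. So I'll use the far finger's pad, which faces the robot, to push the top lug.

```bash
cat >> h.py <<'E'
def flick(zt=.166,end=-.0165):
    X=lambda r:AX+r-.0425
    robot.move_straight([X(.008),.027,.20],vel=.2)
    hit0=robot.move_straight([X(.008),.027,zt],vel=.1,contact_N=12)
    f0=robot.sense()['wrist_force']
    hit=robot.move_straight([X(end),.027,zt],vel=.05,contact_N=15)
    s=robot.sense(); print('hit',hit0,hit,'r',s['tcp_pos'][0]+.0425-AX,'tcp',s['tcp_pos'].round(4),'dF',(s['wrist_force']-f0).round(1))
    robot.move_straight([s['tcp_pos'][0],.027,.20],vel=.12)
    robot.sleep(.2)
E
python3 - <<'E'
from h import *
robot.grip(1.0)
robot.goto([AX-.035,.027,.23],[np.pi,0,np.pi/2])
flick(); look('c2')
E
```

```text
hit False False r -0.01712715359229866 tcp [0.4604 0.0271 0.1659] dF [-0.3 -0.5 -0.5]
t 11.425
(-36, 2) (-34, 3) (-32, 3) (-30, 3) (-28, 3) (-26, 26) (-24, 27) (-22, 25) (-20, 23) (-18, 21) (-16, 19) (-14, 20) (-12, 21) (-10, 22) (-8, 23) (-6, 24) (-4, 24) (-2, 36) (0, 36) (2, 36) (4, 24) (6, 23) (8, 22) (10, 22) (12, 21) (14, 23) (16, 25) (18, 27) (20, 29) (22, 29) (24, 27) (26, 25) (28, 23) (34, 3) (36, 2)
```

View pics/c2c.png

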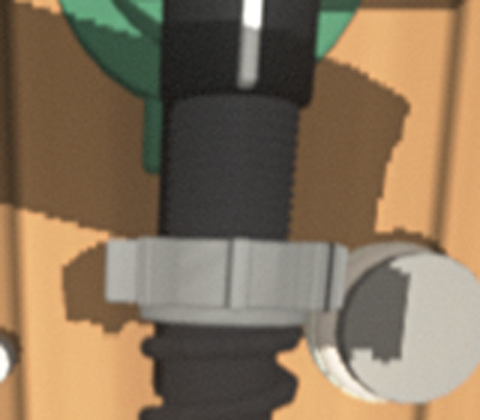

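The click worked: the wide lug, with its scribed line at (332,275), now stands at −45°. One more click is needed.

```bash
sed -i 's/X(.008)/X(.0065)/g' h.py
python3 - <<'E'
from h import *
robot.goto([AX-.036,.027,.23],[np.pi,0,np.pi/2])
flick(); look('c3')
E
```

```text
hit False False r -0.01814948113555459 tcp [0.4594 0.027  0.1657] dF [-2.4  1.   2.2]
t 14.4333
(-36, 3) (-34, 3) (-32, 3) (-30, 3) (-28, 4) (-26, 26) (-24, 27) (-22, 26) (-20, 23) (-18, 21) (-16, 19) (-14, 20) (-12, 21) (-10, 22) (-8, 23) (-6, 35) (-4, 36) (-2, 36) (0, 37) (2, 36) (4, 36) (6, 35) (8, 22) (10, 21) (12, 21) (14, 19) (16, 20) (18, 22) (20, 24) (22, 26) (24, 27) (26, 25) (32, 3) (34, 3) (36, 2)
```

View pics/c3c.png

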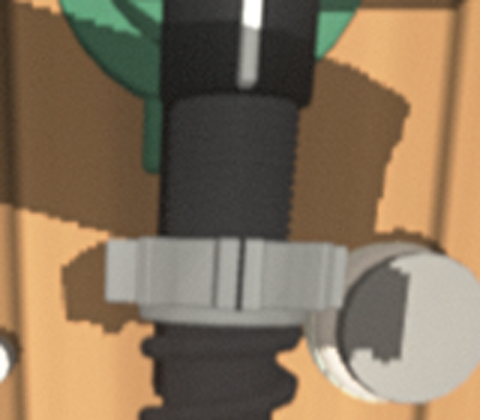

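The wide lug is straight up, with its line at (240,273) in line with the rib at (248,60). The depth profile is level from −6 to +6 mm. The hand is clear above, so I'll hand in.

Run:
```python
from h import *
p=robot.sense()['tcp_pos']; robot.move_straight([p[0],p[1],.36],vel=.2); robot.sleep(.3)
print(robot.close_job())
```

```text
the job is handed in; nothing more can be done
None
```

The collar was flicked two clicks and stopped with the wide lug straight up in line with the rib; an earlier first push slipped off without turning it, the loose things on the bench were not touched, and the job was handed in with the hand raised clear.

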